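Park the sample tamper in its slotted dock

ROBOT

A 6-joint arm with a two-finger parallel gripper is mounted at the origin on a cart in front of the work surface, level with it; the furniture and walls round the work are solid. World frame = base frame: x ahead of the robot, y to its left, z up, the work surface at z = 0. Lengths are in m, angles in rad, forces in N, time in s.
With the tool pointing down it reaches from about 0.375 to 0.9 m from the base axis. Payload 3.1 kg.
Tool frame: the origin (TCP) lies between the finger pads; the fingertips stand 17 mm ahead of it and the grasp point (between the pads) lies 2 mm behind it (robot.nose_length is the distance from the TCP to the fingertips, in m); z points along the fingers, y is the line along which they close (so a half turn about z gives the same grasp; the last joint's range is limited). The gripper opens to 87 mm and grips with 3 to 60 N. Pads are 19 mm wide; open, the fingers measure 117 mm over their backs; the gripper's body (75 mm by 190 mm) begins 51 mm behind the grasp point.
Start: joints at [1.06, 0.527, 1.433, -0, 1.181, -0.178], TCP at [0.204, 0.591, 0.24] pointing down, gripper open.
Joint ranges: [-3.08, 3.08], [-0.75, 2.2], [0.22, 2.44], [-1.43, 4.57], [0, 2.65], [-2.85, 2.85]. Speed limits (rad/s): [2.79, 2.79, 3.14, 3.14, 3.14, 3.14].

INTERFACE

Orientations are given as a unit quaternion [x, y, z, w].
In Python, from rig import robot, cams gives the robot as it stands.
- The arm moves only by the shell command python3 -m pendant 'ROWS' [FORCE]. ROWS is JSON, a list of rows, each an object with "jaw": the opening, from 0 (shut) to 1 (fully open); "linear": the shift along the tool's x, y, z in cm, a list of three; "twist": the turn about the tool's z in degrees. A call has 1 to 12 rows; each row shifts and turns the commanded pose from where the row before left it, along the tool's axes as they then stand; what a row does not reach is not made up. A row lasts 1/12 s, in which the tool goes at most 41.7 mm and 7.16 degrees, less where a joint would pass 70% of its speed; a pose out of reach is approached as far as the arm can. A call is refused whole if a number of a shift passes 4.17 or a number of a turn 7.16, either way. A call with a gripper value outside its range is refused whole. The fingers move at their own pace and stop on an object; FORCE is the grip in N (left out, the last holds). Time passes only in rows, so rows that do not move let the fingers close. It gives the time, the measured TCP pose, the force, the opening and the grip force at its end, in the units of the state.
- robot.get_obs(): the state, without advancing time (a new reading comes with each control period).
- cams.camera(name): name is "side" or "top"; returns a dict with "color" (420x560x3 uint8, blue, green, red), "depth" (420x560 float32, m along the optical axis (not along the pixel's ray), 0 where there is no reading), "fov_y" (degrees; the focal length in pixels is half the picture's height over the tangent of half this angle, whatever the lens; pixels are square), "cx", "cy" (the principal point, pixels), "k1" (the pictures are not rectified: a ray, as slopes to the right and down, at radius r is drawn at 1 + k1 r^2 times it, then the intrinsics apply), "view" (4x4, takes a point from world to camera coordinates). Camera axes: x right, y down, z forward; pixel columns grow to the right and rows downward; lengths in m; the calibration is good to about 2 mm. A picture is of the moment at which its call begins.
- robot.hand_in(): hands the job in; it is judged then, once.
The state is a dict: "time": time; "q": joint angles; "joint_velocities": joint speeds; "joint_torque": joint torques, N m; "position": TCP position; "tool_rot": TCP orientation; "ft_force": force on the tool from outside, world axes, zero at the start; "moment": the same for the moment, N m; "grip_width": finger opening in m; "grip_force": force on a finger pad.
Only numpy, scipy, OpenCV 4.12 (cv2) and the standard library are available. Lean on these libraries where they do the work, as an engineer would, in place of code of your own. Each camera call takes 0.05 s, during which the arm holds its last target. There are 200 camera calls.

TASK

Put the sample tamper away in its dock: slide it in through the open front so that its foot goes under the plate and its stem along the slot, all the way back to the stop, and leave it standing there. Leave the two vials on either side of the way in standing where they are.

Things in the scene. Friction and masses are not known exactly. Their poses are not given: they have to be found in the camera images.
- tamper: Upright hand tamper, 120 mm tall, about 0.25 kg: flat round steel foot 50 mm wide and 12 mm thick, steel stem 14 mm wide up to 56 mm height, black round grip 26 mm wide from 56 to 120 mm. Stands loose on the table. Origin: centre of the foot's underside; z up along the stem. A clear measuring cylinder of like height stands elsewhere and is not it.
- dock: Fixed dock: dark steel plate 33 mm high, 102 mm wide, underside 28 mm up, on grey side walls (90 mm apart) and a rear wall. A 36 mm slot runs along x from the open front (rounded tine tips end at x = -46 mm) to x = +14 mm. Origin: on the table, on the slot's middle line, where the tamper's foot is centred when it touches the rear wall (its face at x = +25.5 mm). x points inward to the stop, z up.
- vial_left: Glass sample vial with black cap, 28 mm in diameter, 60 mm tall, standing loose in front of the dock on the +y side of the way in (centre about 85 mm in front of the dock's origin, about 78 mm to the side). Origin: centre of its underside; z up.
- vial_right: Glass sample vial with white cap, 28 mm in diameter, 60 mm tall, standing loose in front of the dock on the -y side of the way in, placed like the other. Origin: centre of its underside; z up.
Not all that is in view belongs to the job. Leave any red look-alike of the tamper alone.

How it is judged:
At the end, for the whole second after the job is handed in: The tamper stands upright (within 7 degrees) and at rest on the table in the dock, its foot under the plate and within 15 mm of the rear stop, its stem in the slot (within 18 mm of the middle line) (x of tamper in the frame of dock between -0.015 and 0.008 m and y of tamper in the frame of dock between -0.018 and 0.018 m and z of tamper in the frame of dock below 0.005 m and angle between tamper's own z axis and vertical below 0.12 rad and linear speed of tamper below 0.02 m/s); the robot touches nothing.
It fails at once if The left vial is knocked over or moved by more than 30 mm (angle between vial_left's own z axis and vertical above 0.4 rad or distance of vial_left from where it was at the start of the episode above 0.03 m).
It fails at once if The right vial is knocked over or moved by more than 30 mm (angle between vial_right's own z axis and vertical above 0.4 rad or distance of vial_right from where it was at the start of the episode above 0.03 m).
It also fails if it takes over 32 s, if anything falls off the work surface, if the arm or the gripper's body presses on something with over 40 N, if the wrist force passes 120 N, or if a joint passes its speed limit or range.

## Working session

There is one attempt and no reset: what is moved stays moved. The work goes in short steps, Python scripts to look and compute and a shell command to move; the robot and the scene stay as the last step left them, time stands still between calls to the robot, and variables do not carry over. Pictures are saved under pics/ and viewed, at most 10 in all, crops included, and the job is handed in when it is done.

```bash
mkdir -p pics; cat > h.py <<'E'
import numpy as np, cv2
from rig import robot, cams
def K(c):
    f=c["color"].shape[0]/2/np.tan(np.radians(c["fov_y"])/2)
    return np.array([[f,0,c["cx"]],[0,f,c["cy"]],[0,0,1.]]), np.array([c["k1"],0,0,0,0.])
def ray(c,uv):
    k,d=K(c); uv=np.array(uv,float).reshape(-1,1,2)
    s=cv2.undistortPoints(uv,k,d).reshape(-1,2)
    V=np.array(c["view"]); R,t=V[:3,:3],V[:3,3]
    return -R.T@t, np.c_[s,np.ones(len(s))]@R
def plane(c,uv,z):
    o,d=ray(c,uv); return o+d*((z-o[2])/d[:,2])[:,None]
def cloud(c):
    h,w=c["depth"].shape
    u,v=np.meshgrid(np.arange(w),np.arange(h))
    o,d=ray(c,np.stack([u,v],-1).reshape(-1,2))
    return (o+d*c["depth"].reshape(-1,1)).reshape(h,w,3)
E
python3 - <<'E'
from h import *
for n in("side","top"):
    c=cams.camera(n); cv2.imwrite(f"pics/{n}0.png",c["color"]); np.save(f"{n}0.npy",c,allow_pickle=True)
    print(n,c["fov_y"],c["k1"],ray(c,[[280,210]]))
o=robot.get_obs();print(o["time"],o["position"],o["tool_rot"],o["grip_width"])
E
```

```text
side 47.497245569879766 -0.07904741827192045 (array([ 0.10402809, -0.43383369,  0.45220811]), array([[ 0.47305146,  0.74837367, -0.46515818]]))
top 50.06477846130913 0.04693855024510419 (array([0.39329515, 0.17648849, 0.88601685]), array([[ 0.16345064,  0.02067123, -0.98636699]]))
0.1 [0.2032456  0.59037379 0.23867792] [ 1.65122081e-01  9.86272666e-01 -9.06127879e-04 -3.23373788e-04] 0.08705733743543949
```

View pics/top0.png

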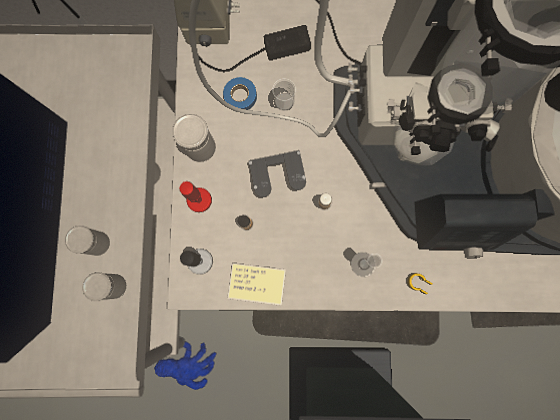

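View pics/side0.png

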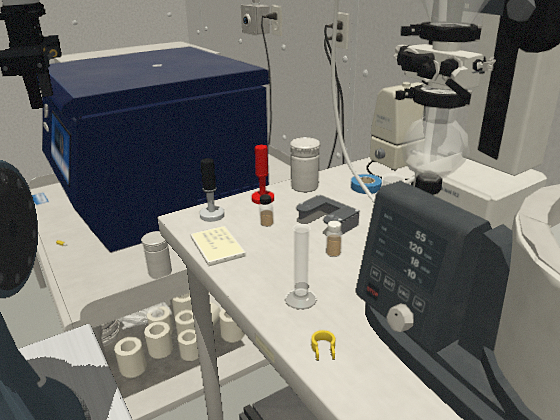

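Top view candidates: a black-gripped tamper (grip 190,257, foot 201,261), a red look-alike (197,196) and the clear cylinder (362,262). The black-gripped one fits the description; in the side view it is at (208,175) with its foot at (211,213). The dock is at (277,173) with its opening facing image-down. The vials are at (244,222) black and (323,201) white.

```bash
python3 - <<'E'
from h import *
L=lambda n:np.load(f"{n}0.npy",allow_pickle=True).item()
t,s=L("top"),L("side"); P=cloud(t); Q=cloud(s)
def show(name,u0,u1,v0,v1,z0,z1,P=P):
    p=P[v0:v1,u0:u1].reshape(-1,3); p=p[(p[:,2]>z0)&(p[:,2]<z1)]
    print(name,len(p),"med",np.median(p,0).round(4),"mid",((p.min(0)+p.max(0))/2).round(4),"ext",np.ptp(p,axis=0).round(4)) if len(p) else print(name,0)
show("table",300,340,230,250,-.02,.02)
show("foot",180,218,242,278,.007,.02)
show("griptop",175,210,242,275,.11,.13)
show("foot side",190,235,195,228,.006,.02,Q)
show("grip side",195,222,155,195,.06,.125,Q)
show("vialL cap",232,258,210,235,.05,.07)
show("vialR cap",310,335,190,213,.05,.07)
show("dock",240,312,140,205,.026,.04)
# dock plate contour from height mask
m=np.zeros(t["depth"].shape,np.uint8); m[140:205,240:312]=((P[140:205,240:312,2]>.025)&(P[140:205,240:312,2]<.042))*255
p=P[m>0][:,:2].astype(np.float32); r=cv2.minAreaRect(p); print("rect",r, cv2.boxPoints(r).round(4).tolist())
o=np.hstack([cv2.resize(t["color"][130:290,165:345],None,fx=2.8,fy=2.8,interpolation=2),]); cv2.imwrite("pics/crop1.png",o)
E
```

```text
table 794 med [4.802e-01 1.166e-01 1.000e-04] mid [4.810e-01 1.171e-01 4.000e-04] ext [0.0381 0.0774 0.0086]
foot 335 med [0.4344 0.3444 0.0116] mid [0.4377 0.3503 0.0131] ext [0.0484 0.0461 0.0122]
griptop 182 med [0.438  0.3507 0.1192] mid [0.4381 0.3513 0.1169] ext [0.0239 0.0241 0.0121]
foot side 267 med [0.4337 0.3428 0.0116] mid [0.4375 0.3252 0.013 ] ext [0.0478 0.0937 0.0139]
grip side 438 med [0.4346 0.3415 0.0942] mid [0.4387 0.35   0.0908] ext [0.0269 0.0298 0.0615]
vialL cap 116 med [0.5114 0.2625 0.0592] mid [0.511  0.2619 0.0571] ext [0.0203 0.0207 0.011 ]
vialR cap 114 med [0.5526 0.1097 0.0587] mid [0.5521 0.1088 0.0568] ext [0.0208 0.0206 0.0128]
dock 1433 med [0.6135 0.2061 0.0332] mid [0.608  0.2005 0.0328] ext [0.0923 0.1095 0.0104]
rect ((0.607610285282135, 0.1993567794561386), (0.07867244631052017, 0.10206003487110138), 11.782220840454102) [[0.5587000250816345, 0.24130000174045563], [0.5795000195503235, 0.14139999449253082], [0.656499981880188, 0.1573999971151352], [0.635699987411499, 0.2572999894618988]]
```

View pics/crop1.png

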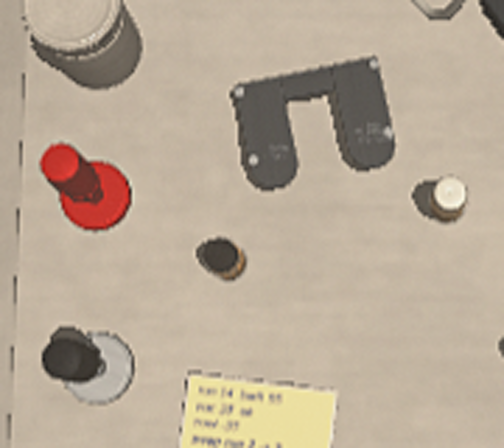

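```bash
python3 - <<'E'
from h import *
L=lambda n:np.load(f"{n}0.npy",allow_pickle=True).item()
t,s=L("top"),L("side")
for n,P in(("top",cloud(t)),("side",cloud(s))):
    p=P.reshape(-1,3)[(L(n)["depth"].ravel()>0)]; p=p[(p[:,2]>.10)&(p[:,2]<.35)]
    a,b=np.array([.4377,.3505]),np.array([.614,.2007])
    w=np.array([.475,.165])
    def dist(p,a,b):
        k=np.clip(((p-a)@(b-a))/((b-a)@(b-a)),0,1); return np.linalg.norm(p-a-k[:,None]*(b-a),axis=1)
    d=np.minimum(dist(p[:,:2],a,w),dist(p[:,:2],w,b)); q=p[d<.16]
    print(n,len(q)); 
    if len(q):
        g=np.c_[np.round(q/.03)*.03]; u,c=np.unique(g,axis=0,return_counts=True)
        print(np.c_[u,c][c>3].round(2).tolist())
o=robot.get_obs(); x,y,z,w=o["tool_rot"]
from scipy.spatial.transform import Rotation as R
M=R.from_quat(o["tool_rot"]).as_matrix(); p0=np.array(o["position"])
print(M.round(3))
T=np.array([.438,.3505]);X=np.array([.979,.2042]);Y=np.array([-.2042,.979]);O=np.array([.6141,.2007])
W=[np.r_[T,.24],np.r_[T,.092],np.r_[O-.145*X,.096],np.r_[O-.003*X,.096]]
for q in W: print(q.round(4),((q-p0)@M*100).round(2)); p0=q
E
```

```text
top 1649
[[0.42, 0.03, 0.09, 4.0], [0.42, 0.03, 0.12, 50.0], [0.42, 0.06, 0.12, 8.0], [0.42, 0.33, 0.12, 18.0], [0.42, 0.36, 0.12, 55.0], [0.45, 0.03, 0.09, 5.0], [0.45, 0.03, 0.12, 43.0], [0.45, 0.06, 0.12, 4.0], [0.45, 0.33, 0.09, 5.0], [0.45, 0.33, 0.12, 32.0], [0.45, 0.36, 0.12, 86.0], [0.54, 0.36, 0.09, 11.0], [0.54, 0.36, 0.12, 51.0], [0.57, 0.36, 0.12, 131.0], [0.6, 0.03, 0.33, 103.0], [0.6, 0.03, 0.36, 78.0], [0.6, 0.06, 0.33, 37.0], [0.6, 0.06, 0.36, 27.0], [0.63, 0.03, 0.33, 37.0], [0.63, 0.06, 0.33, 31.0], [0.63, 0.33, 0.12, 4.0], [0.63, 0.36, 0.09, 10.0], [0.63, 0.36, 0.12, 19.0], [0.66, 0.33, 0.09, 49.0], [0.66, 0.33, 0.12, 107.0], [0.66, 0.36, 0.09, 21.0], [0.66, 0.36, 0.12, 52.0], [0.69, 0.09, 0.09, 13.0], [0.69, 0.09, 0.12, 35.0], [0.69, 0.3, 0.18, 28.0], [0.69, 0.3, 0.21, 38.0], [0.69, 0.3, 0.24, 42.0], [0.69, 0.3, 0.27, 47.0], [0.69, 0.3, 0.3, 54.0], [0.69, 0.3, 0.33, 67.0], [0.69, 0.3, 0.36, 15.0], [0.69, 0.33, 0.09, 26.0], [0.69, 0.33, 0.12, 52.0], [0.69, 0.36, 0.12, 5.0], [0.72, 0.09, 0.12, 33.0], [0.72, 0.27, 0.09, 8.0], [0.72, 0.27, 0.12, 16.0], [0.72, 0.3, 0.1
[... 807 characters left out ...]
, 35.0], [0.69, 0.3, 0.15, 19.0], [0.69, 0.3, 0.18, 43.0], [0.69, 0.3, 0.21, 57.0], [0.69, 0.3, 0.24, 61.0], [0.69, 0.3, 0.27, 60.0], [0.69, 0.3, 0.3, 65.0], [0.69, 0.3, 0.33, 67.0], [0.69, 0.3, 0.36, 11.0], [0.69, 0.33, 0.09, 10.0], [0.69, 0.33, 0.12, 16.0], [0.72, 0.09, 0.12, 4.0], [0.72, 0.27, 0.09, 9.0], [0.72, 0.27, 0.12, 24.0], [0.72, 0.3, 0.12, 35.0], [0.72, 0.3, 0.15, 37.0], [0.72, 0.3, 0.18, 13.0], [0.72, 0.3, 0.21, 4.0]]
[[-0.945  0.326 -0.001]
 [ 0.326  0.945 -0.002]
 [ 0.    -0.002 -1.   ]]
[0.438  0.3505 0.24  ] [-30.01 -15.03  -0.11]
[0.438  0.3505 0.092 ] [-1.00e-02  3.00e-02  1.48e+01]
[0.4721 0.1711 0.096 ] [ -9.07 -15.85  -0.37]
[0.6112 0.2001 0.096 ] [-12.2    7.27  -0.02]
```

```bash
python3 - <<'E'
from h import *
L=lambda n:np.load(f"{n}0.npy",allow_pickle=True).item()
for n in("top","side"):
    c=L(n); p=cloud(c).reshape(-1,3)[c["depth"].ravel()>0]
    a,b=np.array([.203,.59]),np.array([.438,.3505])
    k=np.clip(((p[:,:2]-a)@(b-a))/((b-a)@(b-a)),0,1); d=np.linalg.norm(p[:,:2]-a-k[:,None]*(b-a),axis=1)
    for r in(.05,.1,.15,.2):
        m=(d<r)&(p[:,2]>.13)&(p[:,2]<.6); print(n,r,m.sum(), p[m].min(0).round(3) if m.any() else "", p[m].max(0).round(3) if m.any() else "")
E
```

```text
top 0.05 0  
top 0.1 0  
top 0.15 0  
top 0.2 0  
side 0.05 2240 [0.164 0.507 0.221] [0.246 0.638 0.412]
side 0.1 4161 [0.14  0.487 0.221] [0.268 0.673 0.412]
side 0.15 4161 [0.14  0.487 0.221] [0.268 0.673 0.412]
side 0.2 4473 [0.14  0.487 0.132] [0.303 0.781 0.412]
```

```bash
python3 -m pendant '[{"jaw":1,"linear":[-3.33,-1.67,0],"twist":0},{"jaw":1,"linear":[-3.33,-1.67,0],"twist":0},{"jaw":1,"linear":[-3.33,-1.67,0],"twist":0},{"jaw":1,"linear":[-3.33,-1.67,0],"twist":0},{"jaw":1,"linear":[-3.33,-1.67,0],"twist":0},{"jaw":1,"linear":[-3.33,-1.67,0],"twist":0},{"jaw":1,"linear":[-3.33,-1.67,0],"twist":0},{"jaw":1,"linear":[-3.33,-1.67,0],"twist":0},{"jaw":1,"linear":[-3.33,-1.67,0],"twist":0},{"jaw":1,"linear":[0,0,0],"twist":-6},{"jaw":1,"linear":[0,0,0],"twist":-6},{"jaw":1,"linear":[0,0,0],"twist":-6}]' 20
cat > go.py <<'E'
import sys
from h import *
from scipy.spatial.transform import Rotation as R
o=robot.get_obs(); M=R.from_quat(o["tool_rot"]).as_matrix(); p=np.array(o["position"])
print("t",o["time"],"p",p.round(4),"y",M[:2,1].round(3),"f",np.round(o["ft_force"],1),"w",o["grip_width"])
for a in sys.argv[1:]:
    q=np.array(eval(a)); print(a,((q-p)@M*100).round(2)); p=q
E
python3 go.py "[.438,.3505,.24]" "[.438,.3505,.092]"
```

```text
time: 1.1
position: [0.4385, 0.35, 0.239]
tool_rot: [0.007, 1.0, -0.0, -0.001]
ft_force: [-0.2, -0.5, -0.5]
grip_width: 0.0869
grip_force: 0.0
t 1.1 p [0.4385 0.35   0.239 ] y [0.015 1.   ] f [-0.2 -0.5 -0.5] w 0.08689703262883318
[.438,.3505,.24] [ 0.05  0.05 -0.1 ]
[.438,.3505,.092] [-2.00e-02  1.00e-02  1.48e+01]
```

```bash
python3 -m pendant '[{"jaw":1,"linear":[0.05,0.05,3.5],"twist":-6},{"jaw":1,"linear":[0,0,3.5],"twist":0},{"jaw":1,"linear":[0,0,3],"twist":0},{"jaw":1,"linear":[0,0,2.7],"twist":0},{"jaw":1,"linear":[0,0,2],"twist":0},{"jaw":0,"linear":[0,0,0],"twist":0},{"jaw":0,"linear":[0,0,0],"twist":0},{"jaw":0,"linear":[0,0,0],"twist":0},{"jaw":0,"linear":[0,0,0],"twist":0},{"jaw":0,"linear":[0,0,0],"twist":0},{"jaw":0,"linear":[0,0,0],"twist":0},{"jaw":0,"linear":[0,0,0],"twist":0}]' 25
python3 go.py
```

```text
time: 2.1
position: [0.4379, 0.3519, 0.0935]
tool_rot: [-0.044, 0.999, 0.0, 0.001]
ft_force: [-0.7, 0.8, 0.1]
grip_width: 0.0483
grip_force: 0.0
t 2.1 p [0.4379 0.3519 0.0935] y [-0.087  0.996] f [-0.7  0.8  0.1] w 0.04832522354798876
```

```bash
python3 -m pendant '[{"jaw":0,"linear":[0,0,0],"twist":0},{"jaw":0,"linear":[0,0,0],"twist":0},{"jaw":0,"linear":[0,0,0],"twist":0},{"jaw":0,"linear":[0,0,0],"twist":0},{"jaw":0,"linear":[0,0,0],"twist":0},{"jaw":0,"linear":[0,0,0],"twist":0},{"jaw":0,"linear":[0,0,0],"twist":0},{"jaw":0,"linear":[0,0,0],"twist":0},{"jaw":0,"linear":[0,0,-0.2],"twist":0},{"jaw":0,"linear":[0,0,-0.2],"twist":0},{"jaw":0,"linear":[0,0,0],"twist":0}]' 25
python3 go.py "[.4721,.1711,.0985]" "[.6112,.2001,.0985]"
```

```text
time: 3.02
position: [0.4373, 0.3517, 0.0965]
tool_rot: [-0.044, 0.999, -0.0, -0.0]
ft_force: [0.5, 0.3, -2.6]
grip_width: 0.0257
grip_force: 25.0
t 3.0167 p [0.4373 0.3517 0.0965] y [-0.087  0.996] f [ 0.5  0.3 -2.6] w 0.025673468616542298
[.4721,.1711,.0985] [ -1.9  -18.29  -0.2 ]
[.6112,.2001,.0985] [-14.11   1.68  -0.  ]
```

```bash
python3 -m pendant '[{"jaw":0,"linear":[-0.16,-0.8,-0.1],"twist":0},{"jaw":0,"linear":[-0.16,-1.7,-0.1],"twist":0},{"jaw":0,"linear":[-0.16,-1.9,0],"twist":0},{"jaw":0,"linear":[-0.16,-1.9,0],"twist":0},{"jaw":0,"linear":[-0.16,-1.9,0],"twist":0},{"jaw":0,"linear":[-0.16,-1.9,0],"twist":0},{"jaw":0,"linear":[-0.16,-1.9,0],"twist":0},{"jaw":0,"linear":[-0.16,-1.9,0],"twist":0},{"jaw":0,"linear":[-0.16,-1.9,0],"twist":0},{"jaw":0,"linear":[-0.16,-1.7,0],"twist":0},{"jaw":0,"linear":[-0.16,-0.8,0],"twist":0},{"jaw":0,"linear":[0,0,0],"twist":0}]' 25
python3 go.py "[.4721,.1711,.0985]" "[.6112,.2001,.0985]"
python3 - <<'E'
from h import *
im=[]
for n in("side","top"):
    c=cams.camera(n); P=cloud(c); im.append(cv2.resize(c["color"][130:330,150:400],None,fx=1.6,fy=1.6))
    m=(abs(P[...,0]-.472)<.05)&(abs(P[...,1]-.171)<.05)&(P[...,2]>.008)&(P[...,2]<.026)&(c["depth"]>0)
    p=P[m]; 
    if len(p): print(n,len(p),p.min(0).round(4),p.max(0).round(4),np.median(p,0).round(4))
cv2.imwrite("pics/b1.png",np.hstack(im))
E
```

```text
time: 4.02
position: [0.4733, 0.1697, 0.1]
tool_rot: [-0.042, 0.999, 0.0, 0.002]
ft_force: [0.3, 0.5, 6.6]
grip_width: 0.0254
grip_force: 24.9
t 4.0167 p [0.4733 0.1697 0.1   ] y [-0.084  0.996] f [0.3 0.5 6.6] w 0.025356416668407718
[.4721,.1711,.0985] [0.11 0.15 0.15]
[.6112,.2001,.0985] [-14.1    1.72   0.07]
side 372 [0.4221 0.1447 0.0082] [0.4981 0.221  0.0259] [0.4697 0.1644 0.0124]
```

View pics/b1.png

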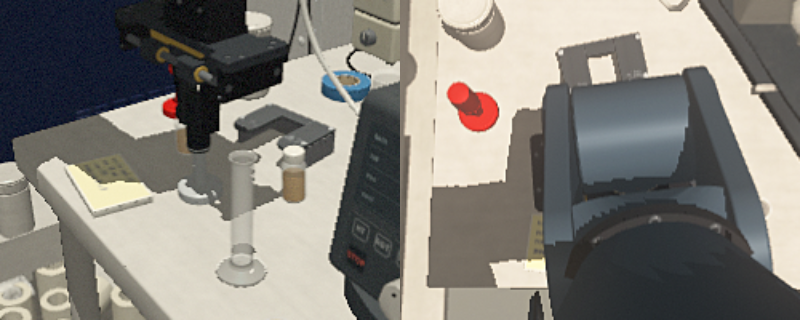

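The view shows the tamper hanging upright from the gripper, stem at crop (200,180), foot clear of the table, with the dock's mouth ahead and the white-capped vial at crop (293,180) standing clear.

```bash
python3 -m pendant '[{"jaw":0,"linear":[-0.6,0.08,0],"twist":0},{"jaw":0,"linear":[-1.2,0.16,0],"twist":0},{"jaw":0,"linear":[-1.3,0.17,0],"twist":0},{"jaw":0,"linear":[-1.3,0.17,0.1],"twist":0},{"jaw":0,"linear":[-1.3,0.17,0],"twist":0},{"jaw":0,"linear":[-1.3,0.17,0],"twist":0},{"jaw":0,"linear":[-1.3,0.17,0],"twist":0},{"jaw":0,"linear":[-1.3,0.17,0],"twist":0},{"jaw":0,"linear":[-1.2,0.16,0],"twist":0},{"jaw":0,"linear":[-0.8,0.11,0],"twist":0},{"jaw":0,"linear":[-0.4,0.05,0],"twist":0},{"jaw":0,"linear":[0,0,0],"twist":0}]' 25
python3 go.py "[.6092,.1997,.0945]"
python3 - <<'E'
from h import *
im=[]
for n in("side","top"):
    c=cams.camera(n); im.append(cv2.resize(c["color"][130:330,200:420],None,fx=1.8,fy=1.8))
cv2.imwrite("pics/b2.png",np.hstack(im))
E
```

```text
time: 5.12
position: [0.5894, 0.1969, 0.0975]
tool_rot: [-0.043, 0.999, -0.0, -0.0]
ft_force: [-1.1, 0.2, 1.5]
grip_width: 0.0251
grip_force: 25.0
t 5.1167 p [0.5894 0.1969 0.0975] y [-0.087  0.996] f [-1.1  0.2  1.5] w 0.025078462262552666
[.6092,.1997,.0945] [-1.99  0.11  0.3 ]
```

View pics/b2.png

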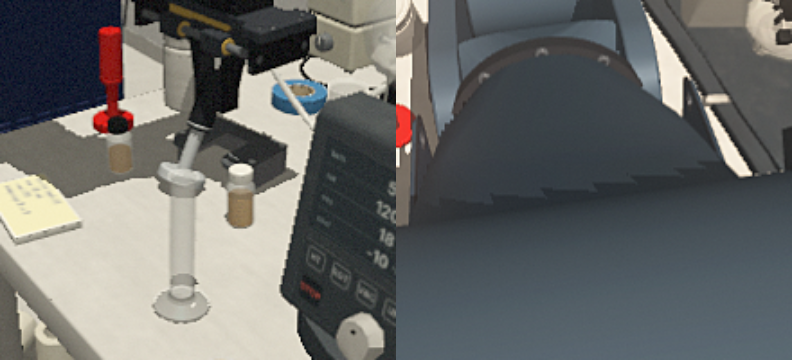

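The tamper has pivoted in the pads: its stem leans from the gripper (crop 205,120) to the foot (crop 180,180), which lags outside the dock mouth. I'll measure that tilt before moving on.

```bash
python3 - <<'E'
from h import *
c=cams.camera("side"); P=cloud(c); O=np.array([.6141,.2007]);X=np.array([.979,.2042]);Y=np.array([-.2042,.979])
D=np.dstack([(P[...,:2]-O)@X,(P[...,:2]-O)@Y,P[...,2]]); D[c["depth"]==0]=9
m=(D[...,0]>-.14)&(D[...,0]<.02)&(abs(D[...,1])<.05)&(D[...,2]>.004)&(D[...,2]<.12)
g=c["color"].astype(int); 
for z in np.arange(.004,.12,.006):
    k=m&(D[...,2]>=z)&(D[...,2]<z+.006); 
    k&=(D[...,0]<-.05)|(D[...,2]>.037)
    if k.sum()>3: p=D[k]; print(round(z,3),k.sum(),"x",p[:,0].min().round(3),p[:,0].max().round(3),"y",np.median(p[:,1]).round(3),p[:,1].min().round(3),p[:,1].max().round(3),"br",g[k].mean().round())
cv2.imwrite("pics/b3.png",cv2.resize(c["color"][180:260,270:380],None,fx=6,fy=6,interpolation=2))
E
```

```text
0.004 4 x -0.071 -0.062 y -0.016 -0.018 -0.015 br 92.0
0.01 21 x -0.074 -0.051 y -0.015 -0.018 0.006 br 144.0
0.016 29 x -0.095 -0.059 y 0.004 -0.02 0.024 br 164.0
0.022 55 x -0.095 -0.063 y 0.009 -0.002 0.023 br 171.0
0.028 40 x -0.091 -0.061 y 0.003 -0.003 0.017 br 176.0
0.034 27 x -0.071 -0.057 y 0.001 -0.002 0.009 br 157.0
0.04 27 x -0.067 -0.055 y 0.002 -0.002 0.01 br 155.0
0.046 27 x -0.066 -0.05 y -0.0 -0.003 0.01 br 153.0
0.052 25 x -0.063 -0.051 y 0.001 -0.003 0.008 br 135.0
0.058 30 x -0.06 -0.043 y -0.001 -0.008 0.01 br 82.0
0.064 43 x -0.061 -0.042 y -0.004 -0.011 0.016 br 71.0
0.07 50 x -0.06 -0.038 y -0.003 -0.009 0.014 br 42.0
0.076 52 x -0.056 -0.021 y -0.005 -0.02 0.014 br 31.0
0.082 91 x -0.056 -0.017 y -0.009 -0.022 0.026 br 25.0
0.088 89 x -0.052 -0.018 y -0.009 -0.021 0.024 br 24.0
0.094 86 x -0.049 -0.018 y -0.008 -0.021 0.024 br 21.0
0.1 81 x -0.046 -0.017 y -0.005 -0.022 0.025 br 23.0
0.106 86 x -0.043 -0.018 y -0.006 -0.024 0.024 br 22.0
0.112 92 x -0.041 -0.016 y -0.004 -0.024 0.027 br 24.0
0.118 40 x -0.038 -0.015 y 0.0 -0.025 0.028 br 23.0
```

View pics/b3.png

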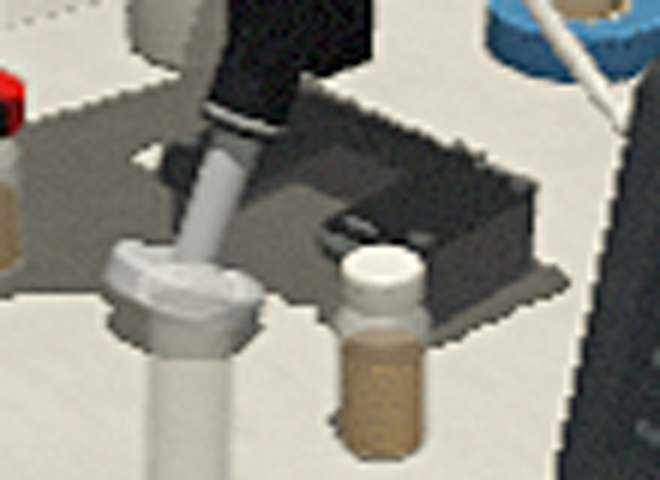

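The crop shows a lean of about 22°: top forward, foot centre about 75 mm in front of the dock's origin, nothing touched and both vials standing. The jerk along the pads' weak axis pivoted it. I'll drag it back upright with a light grip, set it down, and regrip with the fingers closing along the travel.

```bash
python3 -m pendant '[{"jaw":0,"linear":[0,0,0.3],"twist":0},{"jaw":0,"linear":[0.6,-0.07,0.1],"twist":0},{"jaw":0,"linear":[0.8,-0.1,0.1],"twist":0},{"jaw":0,"linear":[0.8,-0.1,0],"twist":0},{"jaw":0,"linear":[0.8,-0.1,0],"twist":0},{"jaw":0,"linear":[0.8,-0.1,0],"twist":0},{"jaw":0,"linear":[0.8,-0.1,0],"twist":0},{"jaw":0,"linear":[0.4,-0.05,0],"twist":0},{"jaw":0,"linear":[0,0,0],"twist":0}]' 5
python3 -m pendant '[{"jaw":1,"linear":[0,0,0],"twist":0},{"jaw":1,"linear":[0,0,0],"twist":0},{"jaw":1,"linear":[0,0,0],"twist":0},{"jaw":1,"linear":[0,0,0],"twist":0},{"jaw":1,"linear":[0,0,0],"twist":0},{"jaw":1,"linear":[0,0,0],"twist":0},{"jaw":1,"linear":[0,0,0],"twist":0},{"jaw":1,"linear":[0,0,0],"twist":0}]' 5
cat > m.py <<'E'
from h import *
import sys
c=cams.camera("side"); P=cloud(c); O=np.array([.6141,.2007]);X=np.array([.979,.2042]);Y=np.array([-.2042,.979])
D=np.dstack([(P[...,:2]-O)@X,(P[...,:2]-O)@Y,P[...,2]]); D[c["depth"]==0]=9
m=(D[...,0]>-.17)&(D[...,0]<.02)&(abs(D[...,1])<.05)
for z0,z1 in((.005,.014),(.018,.03),(.036,.044),(.044,.054),(.057,.066),(.066,.076),(.09,.1)):
    k=m&(D[...,2]>=z0)&(D[...,2]<z1)&((D[...,0]<-.05)|(D[...,2]>.037))
    if k.sum()>3: p=D[k]; print(z0,k.sum(),"x",p[:,0].min().round(4),p[:,0].max().round(4),"y",p[:,1].min().round(4),p[:,1].max().round(4))
cv2.imwrite(f"pics/{sys.argv[1]}.png",cv2.resize(c["color"][130:330,200:420],None,fx=3,fy=3,interpolation=2))
E
python3 m.py b4; python3 go.py
```

```text
time: 6.02
position: [0.5379, 0.1862, 0.0921]
tool_rot: [-0.044, 0.999, -0.0, -0.001]
ft_force: [-0.4, -1.6, -0.1]
grip_width: 0.0258
grip_force: 5.0
time: 6.68
position: [0.5398, 0.1866, 0.0925]
tool_rot: [-0.044, 0.999, 0.0, -0.0]
ft_force: [0.0, 0.0, 0.4]
grip_width: 0.0711
grip_force: 0.0
0.005 133 x -0.1118 -0.0699 y -0.017 0.0245
0.018 9 x -0.094 -0.0906 y 0.0003 0.0058
0.036 31 x -0.0933 -0.0827 y -0.006 0.0059
0.044 38 x -0.0936 -0.0828 y -0.0075 0.0051
0.057 50 x -0.1004 -0.0796 y -0.0109 0.011
0.066 73 x -0.1007 -0.0717 y -0.0406 0.0415
0.09 170 x -0.0999 -0.0688 y -0.0451 0.0463
t 6.7333 p [0.5398 0.1866 0.0925] y [-0.087  0.996] f [-0.6 -0.3  0.2] w 0.075329538137188
```

View pics/b4.png

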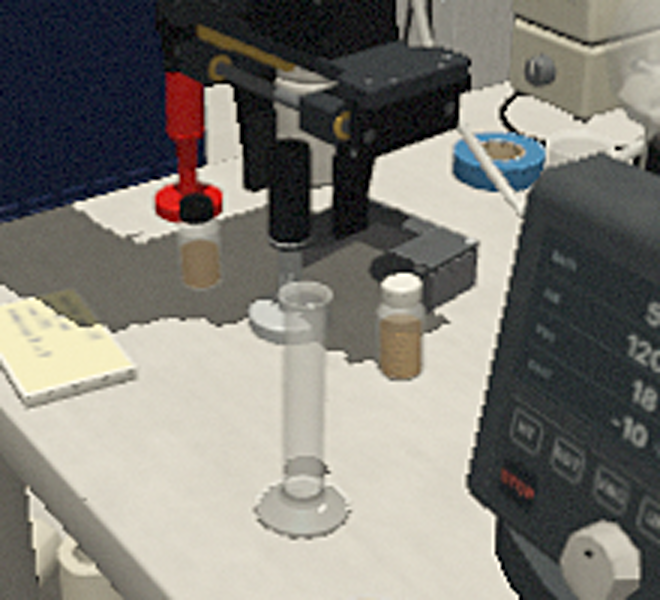

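The tamper now stands upright at dock x ≈ -87 mm, y ≈ 0 (foot at 280,320), and both vials are in place. Next, the wrist angle before turning the gripper.

```bash
python3 -c "
from rig import robot;print(robot.get_obs()['q'])"; python3 go.py "[.5289,.1829,.0925]"
```

```text
[ 1.37168233e-01  6.63183133e-01  1.68745575e+00  3.08519080e-06
  7.90950213e-01 -1.52072382e+00]
t 6.7333 p [0.5398 0.1866 0.0925] y [-0.087  0.996] f [-0.6 -0.3  0.2] w 0.075329538137188
[.5289,.1829,.0925] [ 1.12 -0.27  0.  ]
```

```bash
python3 -m pendant '[{"jaw":1,"linear":[1.1,-0.25,0],"twist":0},{"jaw":1,"linear":[0,0,0],"twist":7},{"jaw":1,"linear":[0,0,0],"twist":7},{"jaw":1,"linear":[0,0,0],"twist":7},{"jaw":1,"linear":[0,0,0],"twist":7},{"jaw":1,"linear":[0,0,0],"twist":7},{"jaw":1,"linear":[0,0,0],"twist":7},{"jaw":1,"linear":[0,0,0],"twist":7},{"jaw":1,"linear":[0,0,0],"twist":7},{"jaw":1,"linear":[0,0,0],"twist":7},{"jaw":1,"linear":[0,0,0],"twist":7},{"jaw":1,"linear":[0,0,0],"twist":7}]' 25
python3 -m pendant '[{"jaw":1,"linear":[0,0,0],"twist":6},{"jaw":0,"linear":[0,0,0],"twist":0},{"jaw":0,"linear":[0,0,0],"twist":0},{"jaw":0,"linear":[0,0,0],"twist":0},{"jaw":0,"linear":[0,0,0],"twist":0},{"jaw":0,"linear":[0,0,0],"twist":0},{"jaw":0,"linear":[0,0,0],"twist":0},{"jaw":0,"linear":[0,0,0],"twist":0},{"jaw":0,"linear":[0,0,0],"twist":0},{"jaw":0,"linear":[0,0,0],"twist":0},{"jaw":0,"linear":[0,0,0],"twist":0},{"jaw":0,"linear":[0,0,0],"twist":0}]' 40
python3 -m pendant '[{"jaw":0,"linear":[0,0,0],"twist":0},{"jaw":0,"linear":[0,0,0],"twist":0},{"jaw":0,"linear":[0,0,0],"twist":0},{"jaw":0,"linear":[0,0,0],"twist":0},{"jaw":0,"linear":[0,0,-0.2],"twist":0},{"jaw":0,"linear":[0,0,-0.1],"twist":0},{"jaw":0,"linear":[0,0,0],"twist":0}]' 40
python3 go.py "[.6092,.1997,.0955]"; python3 m.py b5
```

```text
time: 7.73
position: [0.5291, 0.1831, 0.0926]
tool_rot: [0.59, 0.807, 0.0, 0.0]
ft_force: [-0.5, -1.1, 1.0]
grip_width: 0.0871
grip_force: 0.0
time: 8.73
position: [0.5292, 0.1831, 0.0925]
tool_rot: [0.629, 0.777, 0.0, 0.0]
ft_force: [-0.3, -0.3, 0.3]
grip_width: 0.0252
grip_force: 40.0
time: 9.32
position: [0.5288, 0.1831, 0.0956]
tool_rot: [0.629, 0.777, -0.0, -0.0]
ft_force: [-0.1, -0.3, -1.7]
grip_width: 0.0252
grip_force: 40.0
t 9.3167 p [0.5288 0.1831 0.0956] y [0.978 0.208] f [-0.1 -0.3 -1.7] w 0.025243577709110534
[.6092,.1997,.0955] [-0.05  8.21  0.  ]
0.005 59 x -0.1123 -0.0816 y -0.0126 0.025
0.018 6 x -0.0942 -0.0928 y 0.0011 0.0037
0.036 32 x -0.0942 -0.0813 y -0.007 0.0045
0.044 40 x -0.0949 -0.0821 y -0.0066 0.0036
0.057 34 x -0.1008 -0.0839 y -0.0106 0.0114
0.066 59 x -0.1009 -0.0824 y -0.0115 0.0093
0.09 134 x -0.1107 -0.0648 y -0.012 0.0106
```

```bash
python3 -m pendant '[{"jaw":0,"linear":[0,0.3,0],"twist":0},{"jaw":0,"linear":[0,0.7,0],"twist":0},{"jaw":0,"linear":[0,0.8,0],"twist":0},{"jaw":0,"linear":[0,0.9,0],"twist":0},{"jaw":0,"linear":[0,0.9,0],"twist":0},{"jaw":0,"linear":[0,0.9,0],"twist":0},{"jaw":0,"linear":[0,0.9,0],"twist":0},{"jaw":0,"linear":[0,0.7,0],"twist":0},{"jaw":0,"linear":[0,0.4,0],"twist":0},{"jaw":0,"linear":[0,0,0],"twist":0}]' 40
python3 go.py "[.6092,.1997,.0925]"; python3 m.py b6
```

```text
time: 10.2
position: [0.594, 0.1968, 0.0955]
tool_rot: [0.629, 0.777, 0.0, 0.0]
ft_force: [-0.2, -0.0, -2.1]
grip_width: 0.0251
grip_force: 40.0
t 10.2 p [0.594  0.1968 0.0955] y [0.978 0.208] f [-0.2 -0.  -2.1] w 0.025114249259112986
[.6092,.1997,.0925] [-0.03  1.55  0.3 ]
0.036 24 x -0.0289 -0.0191 y -0.005 0.008
0.044 34 x -0.0292 -0.0176 y -0.0057 0.0054
0.057 39 x -0.0352 -0.0124 y -0.0105 0.0138
0.066 58 x -0.0368 -0.0135 y -0.0109 0.0072
0.09 121 x -0.0453 -0.0003 y -0.0112 0.0122
```

View pics/b6.png

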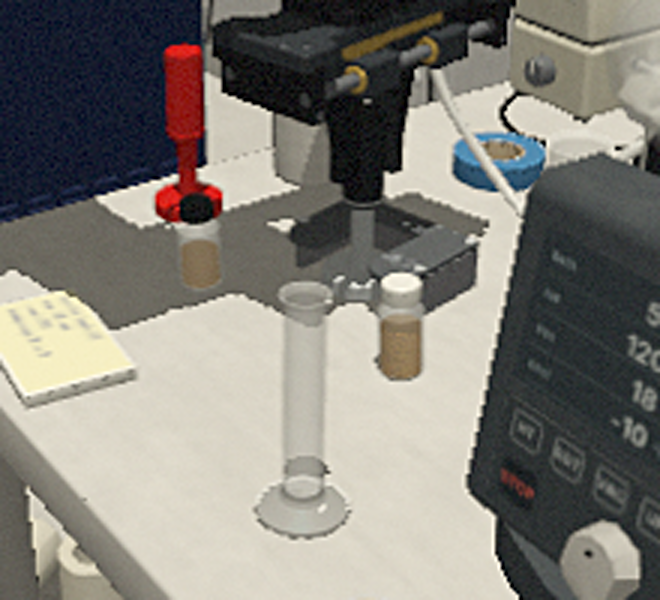

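The tamper is upright with its stem in the slot (362,235) and its foot under the plate, about 21 mm short of the stop; both vials are untouched.

```bash
python3 -m pendant '[{"jaw":0,"linear":[0,0.3,0],"twist":0},{"jaw":0,"linear":[0,0.5,0],"twist":0},{"jaw":0,"linear":[0,0.5,0],"twist":0},{"jaw":0,"linear":[0,0.3,0],"twist":0},{"jaw":0,"linear":[0,0.2,0],"twist":0},{"jaw":0,"linear":[0,0,0.15],"twist":0},{"jaw":0,"linear":[0,0,0.15],"twist":0},{"jaw":0,"linear":[0,0,0],"twist":0}]' 40
python3 go.py; python3 m.py b7
```

```text
time: 10.92
position: [0.6102, 0.2004, 0.0926]
tool_rot: [0.629, 0.777, 0.0, 0.0]
ft_force: [0.2, 0.5, -1.0]
grip_width: 0.0251
grip_force: 40.0
t 10.9167 p [0.6102 0.2004 0.0926] y [0.978 0.208] f [ 0.2  0.5 -1. ] w 0.02505490495415307
0.036 29 x -0.0135 -0.0012 y -0.0052 0.0065
0.044 38 x -0.0132 -0.0016 y -0.004 0.0082
0.057 55 x -0.0196 0.0009 y -0.0101 0.0118
0.066 47 x -0.024 0.0157 y -0.0111 0.0113
0.09 121 x -0.0293 0.0167 y -0.0115 0.0126
```

```bash
python3 -m pendant '[{"jaw":0,"linear":[0,0.2,0],"twist":0},{"jaw":0,"linear":[0,0.1,0],"twist":0},{"jaw":0,"linear":[0,0,0],"twist":0},{"jaw":1,"linear":[0,0,0],"twist":0},{"jaw":1,"linear":[0,0,0],"twist":0},{"jaw":1,"linear":[0,0,0],"twist":0},{"jaw":1,"linear":[0,0,0],"twist":0},{"jaw":1,"linear":[0,0,0],"twist":0},{"jaw":1,"linear":[0,0,0],"twist":0},{"jaw":1,"linear":[0,0,0],"twist":0},{"jaw":1,"linear":[0,0,0],"twist":0}]' 10
python3 go.py; python3 m.py b8
```

```text
time: 11.88
position: [0.6132, 0.201, 0.0926]
tool_rot: [0.629, 0.777, 0.0, 0.0]
ft_force: [0.2, 0.0, 0.9]
grip_width: 0.0708
grip_force: 0.0
t 11.8833 p [0.6132 0.201  0.0926] y [0.978 0.208] f [0.2 0.  0.9] w 0.070757152285038
0.036 27 x -0.0096 0.0024 y -0.0052 0.0064
0.044 36 x -0.0091 0.0015 y -0.0048 0.0076
0.057 55 x -0.0151 0.003 y -0.0099 0.012
0.066 68 x -0.0447 0.0017 y -0.0099 0.0114
0.09 124 x -0.0476 0.007 y -0.0116 0.0134
```

Now up and clear.

```bash
python3 -m pendant '[{"jaw":1,"linear":[0,0,-1],"twist":0},{"jaw":1,"linear":[0,0,-2],"twist":0},{"jaw":1,"linear":[0,0,-2],"twist":0},{"jaw":1,"linear":[0,0,-2],"twist":0},{"jaw":1,"linear":[0,0,-2],"twist":0},{"jaw":1,"linear":[0,0,-1],"twist":0},{"jaw":1,"linear":[0,0,0],"twist":0}]' 10
python3 go.py; python3 m.py b9
```

```text
time: 12.52
position: [0.615, 0.2013, 0.1961]
tool_rot: [0.629, 0.777, 0.002, 0.002]
ft_force: [0.0, 0.4, 0.5]
grip_width: 0.0873
grip_force: 0.0
t 12.5167 p [0.615  0.2013 0.1961] y [0.978 0.208] f [0.  0.4 0.5] w 0.08727030354963723
0.036 25 x -0.0103 0.0033 y -0.0044 0.0075
0.044 38 x -0.0099 0.0026 y -0.0045 0.0081
0.057 56 x -0.0159 0.0045 y -0.0104 0.0118
0.066 66 x -0.0163 0.0037 y -0.0112 0.0125
0.09 69 x -0.0162 0.0054 y -0.0114 0.0097
```

View pics/b9.png

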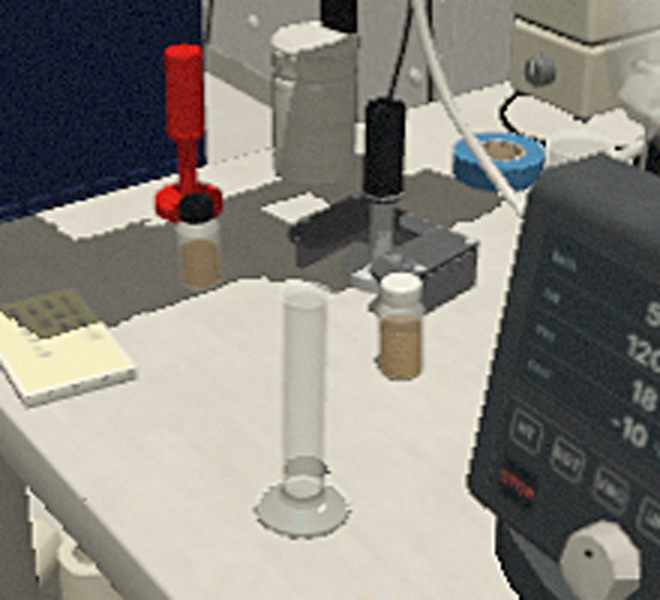

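The tamper stands upright in the slot (385,150) about 3 mm from the stop. The gripper is clear above it, and both vials (198,250 and 402,330) have not moved.

```bash
python3 -c "
from rig import robot;print(robot.hand_in())"
```

```text
the job is handed in; nothing more can be done
None
```

The tamper is docked and handed in at about 12.5 s: it stands upright in the slot about 3 mm from the stop, with both vials where they were; hand-in returned no verdict.

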